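# Check the case catches and pack the battery chest

### The arm

A 6-joint arm with a two-finger parallel gripper is mounted at the origin on the work surface. World frame = base frame: x ahead of the robot, y to its left, z up, the work surface at z = 0. Lengths are in m, angles in rad, forces in N, time in s.
With the tool pointing down it reaches from about 0.425 to 0.95 m from the base axis. Payload 14.7 kg.
Tool frame: the origin (TCP) lies on the centre line of the jaws, within the pads' length; the fingertips stand 19 mm ahead of it and the grasp point (between the pads) is the TCP; z points along the fingers, y is the line along which they close (so a half turn about z gives the same grasp; the last joint's range is limited). The gripper opens to 85 mm and grips with 20 to 120 N. Pads are 22 mm wide; open, the fingers measure 114 mm over their backs; the gripper's body (76 mm by 85 mm) begins 54 mm behind the grasp point. The pads swing forward as they close: fully open they stand 13 mm farther back than shut.
Start: joints at [-1.376, 0.48, 1.596, -0, 1.065, -0.047], TCP at [0.156, -0.631, 0.25] pointing down, gripper open.
Joint ranges: [-2.75, 2.75], [-0.82, 2.05], [0.23, 2.67], [-1.56, 4.7], [0.09, 2.69], [-2.92, 2.92]. Speed limits (rad/s): [1.89, 1.89, 2.39, 3.01, 3.01, 3.01].

### API

Orientations are given as a unit quaternion [x, y, z, w].
In Python, from cell import arm gives the robot as it stands.
- The arm moves only by the tool play_rows, never from a script. Its argument "rows" is a list of rows, each a list of 2 entries, a list of its own where there are three numbers: the shift along the world's x, y, z normalised to -1 to 1, where 1 is 40 cm, then the turn, a rotation vector about the world's x, y, z normalised to -1 to 1, where 1 is pi/2 rad. A call has 1 to 10 rows; each row shifts and turns the commanded pose from where the row before left it; what a row does not reach is not made up. A row lasts 1/10 s, in which the tool goes at most 50 mm and 8.59 degrees, less where a joint would pass 70% of its speed; a pose out of reach is approached as far as the arm can. A call with a number of a shift or a turn outside -1 to 1 is refused whole. A call with a gripper value outside its range is refused whole. "gripper" is the opening, from -1 (shut) to 1 (fully open), set as the call begins (left out, the last holds). The fingers move at their own pace and stop on an object; "force" is the grip in N (left out, the last holds). Time passes only in rows, so rows that do not move let the fingers close. It gives the time, the measured TCP pose, the force and the opening at its end, in the units of the state.
- arm.get_obs(): the state, without advancing time (a new reading comes with each control period).
- arm.grab_frame(name): name is "scene" or "side" or "wrist"; returns the picture (420x560x3 uint8, red, green, blue); there is no depth.
- arm.camera_model(name): a dict with "K" (3x3 intrinsics, pixels), "D" ([k1, k2, p1, p2, k3] as OpenCV has them; the pictures are not rectified), "R" (3x3) and "t" (3): a world point X has camera coordinates R X + t; the wrist camera has in their place "tool_from_camera" (4x4, takes a point from camera to tool coordinates, whose origin is the TCP and whose axes are the flange's). Camera axes: x right, y down, z forward; pixel columns grow to the right and rows downward; lengths in m; the calibration is good to about 2 mm. A picture is of the moment at which its call begins: read the wrist's pose just before it. camera_model takes no time and is no camera call.
- arm.close_job(): hands the job in, once; it reports no verdict.
The state is a dict: "time": time; "joint_positions": joint angles; "joint_vel": joint speeds; "tau": joint torques, N m; "tool_pos": TCP position; "tcp_rot": TCP orientation; "wrist_force": force on the tool from outside, world axes, zero at the start; "ft_torque": the same for the moment, N m; "opening": opening from 0.0 (shut) to 1.0 (fully open).
Only numpy, scipy, OpenCV 4.12 (cv2) and the standard library are available. Lean on these libraries where they do the work, as an engineer would, in place of code of your own. Each camera call takes 0.05 s, during which the arm holds its last target. There are 200 camera calls.

### The job

Before the kit leaves the garage, take the accessory cases on the bench in the order red, yellow, blue: give each lid a tug upwards by its handle, held for half a second, to see whether its catch really holds (a loose lid comes up off its catch by a centimetre or more), and where it does not, lower the lid and press it down until the catch snaps shut. Only when every case is latched, lift the lid of the grey battery chest until it leans back on its stop, and pack every loose battery pack on the floor of the chest, side by side and not piled up. Leave the chest open and do not disturb the other things on the bench.

Things in the scene. Friction and masses are not known exactly. Their poses are not given: they have to be found in the camera images.
- red_case: red accessory case, fixed to the bench, 130 x 130 x 77 mm high with its lid shut. Origin at the centre of its underside; its front is its own -x side (x = -65 mm); the lid's hinge line runs along y at x = 65, z = 65. In front a steel spring-catch flap, 36 mm wide, hangs from the lid's lip and snaps under a keeper on the case when the lid is pressed fully down; leave the flap itself alone
- red_lid (a joint): lid of that case, rad: 0 shut, grows as its front rises (at most 1.0). Light (0.2 kg), falls back if let go. Catch engaged: it lies at 0 and gives only 0.023 rad (2 mm at the handle) when tugged, then is held. Catch not engaged: it rests on the catch at 0.05 to 0.10 and lifts freely. To count, a tug holds it up above 0.012 (engaged) or above 0.14 (loose) for half a second
- red_handle (a point): grip point, 28 mm out, on the black carrying bar on top of that lid: a 10 mm round bar, 52 mm long, along the case's y, 30 mm above the lid's top face, with 25 mm free under it; at case x = -20, y = 0, z = 107 mm when shut; 85 mm from the hinge line. Moves with the lid. Pressing a loose lid down with about 10 N here, or anywhere near the lid's front, snaps the catch in
- yellow_case: yellow accessory case, fixed to the bench, 130 x 130 x 77 mm high with its lid shut. Origin at the centre of its underside; its front is its own -x side (x = -65 mm); the lid's hinge line runs along y at x = 65, z = 65. In front a steel spring-catch flap, 36 mm wide, hangs from the lid's lip and snaps under a keeper on the case when the lid is pressed fully down; leave the flap itself alone
- yellow_lid (a joint): lid of that case, rad: 0 shut, grows as its front rises (at most 1.0). Light (0.2 kg), falls back if let go. Catch engaged: it lies at 0 and gives only 0.023 rad (2 mm at the handle) when tugged, then is held. Catch not engaged: it rests on the catch at 0.05 to 0.10 and lifts freely. To count, a tug holds it up above 0.012 (engaged) or above 0.14 (loose) for half a second
- yellow_handle (a point): grip point, 28 mm out, on the black carrying bar on top of that lid: a 10 mm round bar, 52 mm long, along the case's y, 30 mm above the lid's top face, with 25 mm free under it; at case x = -20, y = 0, z = 107 mm when shut; 85 mm from the hinge line. Moves with the lid. Pressing a loose lid down with about 10 N here, or anywhere near the lid's front, snaps the catch in
- blue_case: blue accessory case, fixed to the bench, 130 x 130 x 77 mm high with its lid shut. Origin at the centre of its underside; its front is its own -x side (x = -65 mm); the lid's hinge line runs along y at x = 65, z = 65. In front a steel spring-catch flap, 36 mm wide, hangs from the lid's lip and snaps under a keeper on the case when the lid is pressed fully down; leave the flap itself alone
- blue_lid (a joint): lid of that case, rad: 0 shut, grows as its front rises (at most 1.0). Light (0.2 kg), falls back if let go. Catch engaged: it lies at 0 and gives only 0.023 rad (2 mm at the handle) when tugged, then is held. Catch not engaged: it rests on the catch at 0.05 to 0.10 and lifts freely. To count, a tug holds it up above 0.012 (engaged) or above 0.14 (loose) for half a second
- blue_handle (a point): grip point, 28 mm out, on the black carrying bar on top of that lid: a 10 mm round bar, 52 mm long, along the case's y, 30 mm above the lid's top face, with 25 mm free under it; at case x = -20, y = 0, z = 107 mm when shut; 85 mm from the hinge line. Moves with the lid. Pressing a loose lid down with about 10 N here, or anywhere near the lid's front, snaps the catch in
- chest: grey battery chest fixed to the bench, 200 (x) x 300 (y) x 80 mm high, walls and floor 6 mm, with a yellow lid. Origin at the centre of its underside; front at its own x = -100 mm; the lid's hinge line runs along y at x = +100, z = 80 mm. Inside it is 188 x 288 mm
- chest_lid (a joint): chest lid, rad: 0 shut, 1.57 upright, 1.8 leaning back on its stop. It weighs 0.3 kg and falls shut if let go before upright; past about 1.65 it falls back on its stop by itself
- chest_tab (a point): grip point, 28 mm out, on the black pull tab that sticks out 46 mm in front of the lid's front edge: 36 mm wide (along chest y), 10 mm thick; 228 mm from the hinge line, at chest x = -128, y = 0, z = 85 mm when shut. It can be pinched across its width from above and lifted along an arc about the hinge line, turning between the fingers. Moves with the lid
- pack1_center (a point): centre of a loose black and yellow battery pack (pack1), 76 (x) x 46 (y) x 52 mm (z), 0.2 to 0.4 kg; it lies flat on the bench, centre 26 mm above it. One of the three packs may be absent
- pack2_center (a point): centre of a loose black and yellow battery pack (pack2), 76 (x) x 46 (y) x 52 mm (z), 0.2 to 0.4 kg; it lies flat on the bench, centre 26 mm above it. One of the three packs may be absent
- pack3_center (a point): centre of a loose black and yellow battery pack (pack3), 76 (x) x 46 (y) x 52 mm (z), 0.2 to 0.4 kg; it lies flat on the bench, centre 26 mm above it. One of the three packs may be absent
- screwdriver: bystander: a 200 mm screwdriver, loose on the bench; origin at its underside. Leave it where it is
- tape: bystander: a roll of blue tape, 90 mm across, loose on the bench; origin at its underside. Leave it where it is
- spray: bystander: a spray can, 190 mm tall, loose on the bench; origin at its underside. Leave it where it is
- muffs: bystander: black ear muffs, loose on the bench; origin at its underside. Leave it where it is
- drill: bystander: a yellow and black cordless drill standing on its battery, 215 mm tall, loose on the bench; origin at its underside. Leave it where it is
Mind the look-alikes: they are no part of the job. What is shaped like the part that bears pack2_center but purple is not meant. There is more than one size of the red_case; the job needs the larger.

How it is judged:
By the outcome, as a careful person would: the job done as asked, in the order asked, and still so for the second after the job is handed in, with the robot touching nothing.
Of pack1, pack2, pack3 only 2 to 3 are there at a start; the rules pass over those that are not, and their reading is None.
At some moment in a run one of pack1, pack2, pack3 may be knocked a few centimetres aside while the robot is not near it.
Once in a run the grip may slacken for a moment while it holds something.
It also fails if it takes over 210 s, if anything falls off the work surface, if the arm or the gripper's body presses on something with over 40 N, if the wrist force passes 120 N, or if a joint passes its speed limit or range.

## Working session

There is one attempt and no reset: what is moved stays moved. The work goes in short steps, Python scripts to look and compute and a tool call to move; the robot and the scene stay as the last step left them, time stands still between calls to the robot, and variables do not carry over. Pictures are saved under pics/ and viewed, on a budget of 14 in all, crops included, one or two more only if the job needs it, and the job is handed in when it is done.

Besides the shell and the picture viewer there is one more tool, called as a command line: name --argument value ..., lists and objects as JSON in quotes. play_rows: Moves the arm, as the interface text tells. Its arguments: {"type":"object","properties":{"rows":{"type":"array","items":{"type":"array"}},"gripper":{"type":"number"},"force":{"type":"number"}},"required":["rows"]}

```bash
ls; mkdir -p pics
python3 - <<'E'
from cell import arm
import cv2
for n in("scene","side"):
    f=arm.grab_frame(n); cv2.imwrite(f"pics/{n}0.png",cv2.resize(f[:,:,::-1],(800,600),interpolation=cv2.INTER_CUBIC))
    m=arm.camera_model(n); print(n,m)
print(arm.camera_model("wrist")); print(arm.get_obs())
E
```

```text
pics
scene {'K': array([[447.86292178,   0.        , 279.96539068],
       [  0.        , 447.86292178, 215.9794631 ],
       [  0.        ,   0.        ,   1.        ]]), 'D': array([-0.09110609,  0.        ,  0.        ,  0.        ,  0.        ]), 'R': array([[ 0.31931629,  0.94764665,  0.0017145 ],
       [ 0.81701853, -0.27438268, -0.50714382],
       [-0.48012272,  0.16334006, -0.86185973]]), 't': array([-0.06597579, -0.43388589,  1.5736625 ])}
side {'K': array([[497.62643524,   0.        , 279.94505112],
       [  0.        , 497.62643524, 214.42582753],
       [  0.        ,   0.        ,   1.        ]]), 'D': array([-0.11344939,  0.        ,  0.        ,  0.        ,  0.        ]), 'R': array([[-0.89032878, -0.45530092, -0.00396575],
       [-0.28791575,  0.56971628, -0.76975833],
       [ 0.35273103, -0.68419619, -0.63832311]]), 't': array([0.43964857, 0.30982445, 1.23222312])}
{'K': array([[313.15744926,   0.        , 277.42392731],
       [  0.        , 313.15744926, 215.3437554 ],
       [  0.        ,   0.        ,   1.        ]]), 'D': array([0.0129694, 0.       , 0.  
[... 378 characters left out ...]
000000e+00]])}
{'time': 0.1, 'joint_positions': array([-1.37562109e+00,  4.80744013e-01,  1.59680780e+00, -2.30739249e-05,
        1.06511652e+00, -4.65839295e-02]), 'joint_vel': array([ 0.00046048, -0.00183773, -0.00038407,  0.0009882 ,  0.00022185,
       -0.00115468]), 'tau': array([ 1.71626813e-03, -9.52255797e+01, -4.31039608e+01, -1.36562983e-05,
        5.35456886e-03,  3.87564216e-05]), 'tool_pos': array([ 0.15557248, -0.63074576,  0.249754  ]), 'tcp_rot': array([ 9.92702137e-01,  1.20590956e-01, -4.99846281e-05, -5.35607165e-04]), 'wrist_force': array([-0.36250229, -0.99662825, -0.22403207]), 'ft_torque': array([ 0.0169009 ,  0.01732804, -0.02160281]), 'opening': 0.9999598622300541}
```

View pics/scene0.png

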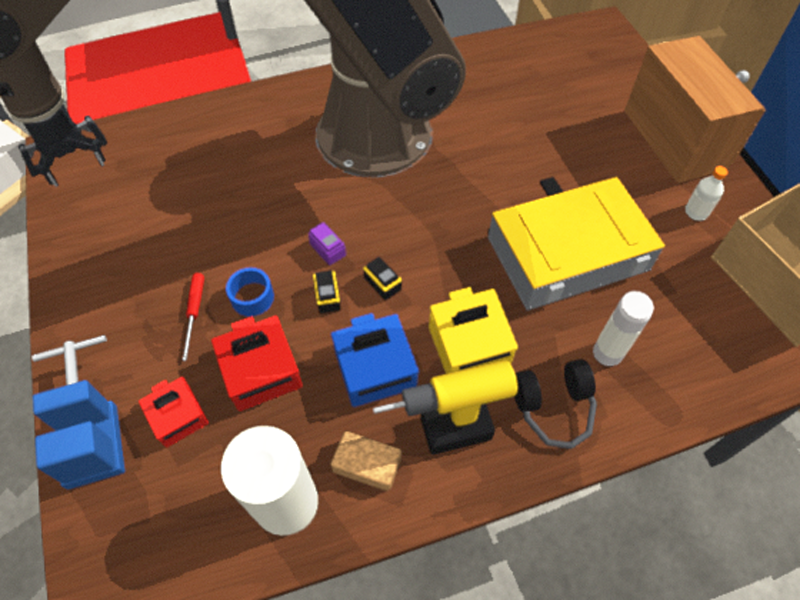

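View pics/side0.png

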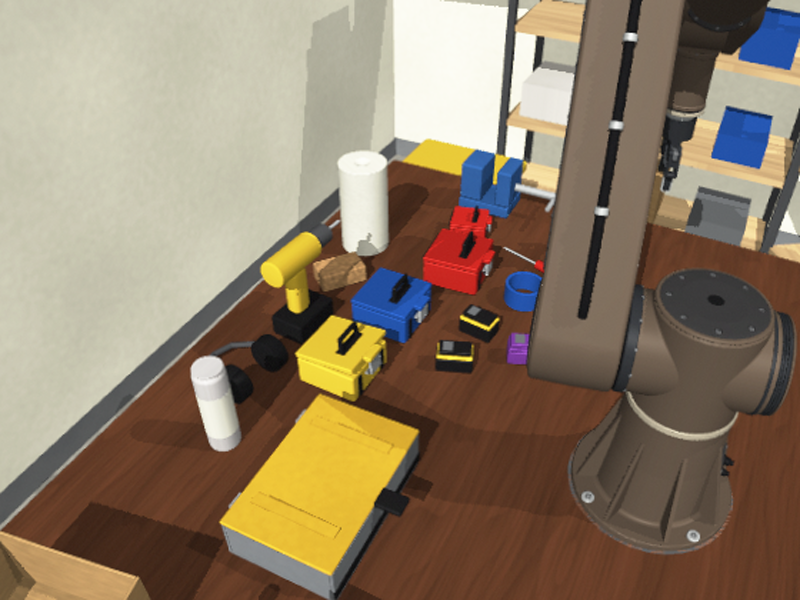

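Black/yellow packs sit at scene (326,290) and (382,278), and the purple look-alike is at (327,243). The larger red case is at (257,360) and the smaller look-alike at (172,410). The blue case is at (375,357), yellow at (473,330), and the chest with its tab at (550,187). I'll take enlarged crops of both views to measure.

Run:
```python
import cv2
from cell import arm
s=arm.grab_frame("scene")[:,:,::-1]; c=s[180:290,140:370]; cv2.imwrite("pics/c1.png",cv2.resize(c,None,fx=3.45,fy=3.45,interpolation=cv2.INTER_CUBIC))
s=arm.grab_frame("side")[:,:,::-1]; c=s[150:290,200:380]; cv2.imwrite("pics/c2.png",cv2.resize(c,None,fx=4,fy=4,interpolation=cv2.INTER_CUBIC))
```

```text
(no output)
```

View pics/c1.png

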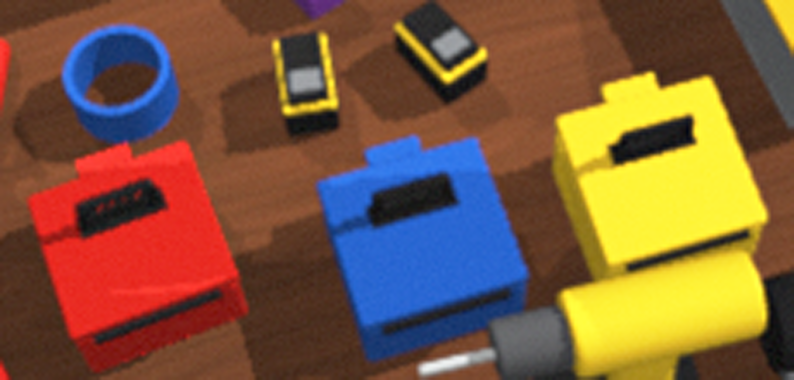

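View pics/c2.png

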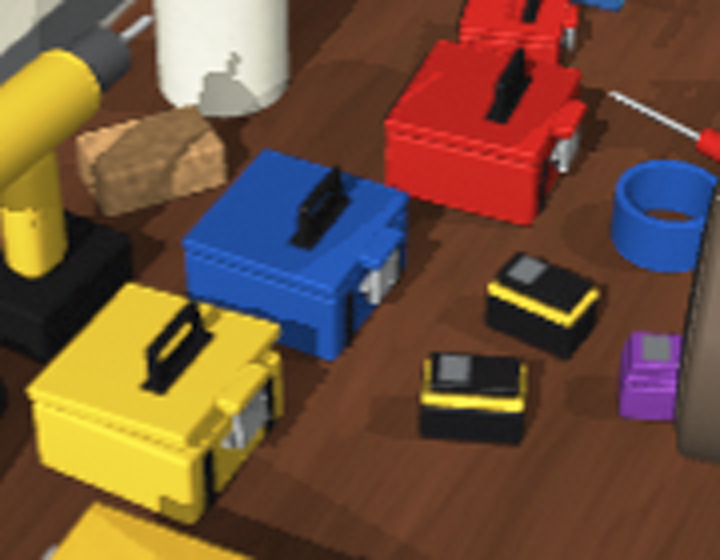

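```bash
cat > h.py <<'E'
import numpy as np, cv2
from scipy.optimize import least_squares
from scipy.spatial.transform import Rotation as Ro
from cell import arm
C={n:arm.camera_model(n) for n in("scene","side","wrist")}
def proj(n,X,obs=None):
    c=C[n]; X=np.atleast_2d(np.asarray(X,float))
    if n=="wrist":
        T=np.eye(4);T[:3,:3]=Ro.from_quat(obs["tcp_rot"]).as_matrix();T[:3,3]=obs["tool_pos"]
        M=np.linalg.inv(T@c["tool_from_camera"]);R,t=M[:3,:3],M[:3,3]
    else:R,t=c["R"],c["t"]
    return cv2.projectPoints(X,cv2.Rodrigues(R)[0],t,c["K"],c["D"])[0][:,0]
def ray(n,uv,z,obs=None):
    f=lambda p:proj(n,[p[0],p[1],z],obs)[0]-uv
    return least_squares(f,[0.6,0.]).x
def Rz(a):return Ro.from_euler('z',a).as_matrix()
E
cat > fit.py <<'E'
from h import *
s1=lambda l:np.array(l)/3.45+[140,180]
s2=lambda l:np.array(l)/4+[200,150]
D={'red':([(32,197),(190,145),(240,285),(75,335),(78,207),(152,182)],[(582,72),(388,115),(440,42)]),
'blue':([(320,185),(475,140),(527,275),(365,330),(370,193),(443,176)],[(407,195),(185,243),(268,152)]),
'yellow':([(555,120),(710,78),(767,215),(612,275),(612,143),(690,118)],[(278,328),(30,392),(125,285)])}
h=.065
P=np.array([(-h,-h,.077),(-h,h,.077),(h,h,.077),(h,-h,.077),(-.02,-.026,.110),(-.02,.026,.110)])
for k,(a,b) in D.items():
    a=s1(a);b=s2(b)
    def pts(p):
        L=P-[.065,0,.065];L=L@Ro.from_euler('y',p[3]).as_matrix().T+[.065,0,.065]
        return L@Rz(p[2]).T+[p[0],p[1],0]
    def f(p):
        X=pts(p);return np.r_[(proj("scene",X)-a).ravel(),(proj("side",X[[0,2,3]])-b).ravel()]
    r=least_squares(f,[.7,0,0,0.03],loss='soft_l1');print(k,r.x.round(3),'rms',np.sqrt((r.fun**2).mean()).round(2))
    x=r.x; print('  bar',(Rz(x[2])@[-.02,0,0]+[x[0],x[1],0]).round(3))
for n,a,b in(('A',[(275,38),(327,33),(336,97),(285,108)],[(513,252),(600,292),(568,318),(487,290)]),('B',[(398,28),(440,3),(487,48),(445,80)],[(430,352),(525,355),(527,398),(422,390)])):
    A=[ray("scene",u,.052).round(3) for u in s1(a)];B=[ray("side",u,.052).round(3) for u in s2(b)]
    print(n,np.mean(A,0),np.mean(B,0));print(*A);print(*B)
a=np.array([(492,213),(617,180),(662,240),(550,187)])*.7;b=np.array([(419,432),(223,520),(322,397),(392,501)])*.7
def f(p):
    X=np.array([(-.1,-.15,p[3]),(-.1,.15,p[3]),(.1,.15,p[3]),(-.128,0,.085),(.1,-.15,p[3])])@Rz(p[2]).T+[p[0],p[1],0]
    return np.r_[(proj("scene",X[:4])-a).ravel(),(proj("side",X[[0,2,4,3]])-b).ravel()]
r=least_squares(f,[.6,.3,0,.085],loss='soft_l1');print('chest',r.x.round(3),r.fun.round(1))
x=r.x;print('tab',Rz(x[2])@[-.128,0,0]+[x[0],x[1],0])
print('lookalike',ray("scene",np.array([327,243])*.7,.05),'tape',ray("scene",np.array([249,292])*.7,.03))
print('drill top',ray("scene",np.array([475,385])*.7,.19),ray("side",np.array([292,258])*.7,.19),'spray',ray("scene",np.array([635,310])*.7,.18))
E
python3 fit.py
```

```text
red [ 0.549 -0.4    0.051 -0.032] rms 1.12
  bar [ 0.529 -0.401  0.   ]
blue [ 0.612 -0.188  0.003 -0.056] rms 1.02
  bar [ 0.592 -0.188  0.   ]
yellow [ 0.624  0.005 -0.005  0.05 ] rms 1.35
  bar [0.604 0.005 0.   ]
A [ 0.42925 -0.2305 ] [ 0.41925 -0.222  ]
[ 0.391 -0.247] [ 0.401 -0.204] [ 0.464 -0.214] [ 0.461 -0.257]
[ 0.455 -0.251] [ 0.378 -0.237] [ 0.389 -0.199] [ 0.455 -0.201]
B [ 0.438   -0.11375] [ 0.4255 -0.113 ]
[ 0.415 -0.146] [ 0.402 -0.104] [ 0.458 -0.081] [ 0.477 -0.124]
[ 0.464 -0.119] [ 0.402 -0.147] [ 0.383 -0.106] [ 0.453 -0.08 ]
chest [0.483 0.293 0.004 0.082] [-0.7 -0.  -1.1 -0.3  0.2  6.7 -0.4 -1.   0.1  0.5 -3.   0.  -1.5 -1.8
  1.1  1.7]
tab [0.3550136  0.29226706 0.        ]
lookalike [ 0.32574932 -0.20195115] tape [ 0.37917535 -0.3842906 ]
drill top [ 0.77748625 -0.06538374] [ 0.77228898 -0.06795881] spray [0.73252329 0.25786654]
```

play_rows --rows '[[[0.093,0.0575,0],[0,0,0.088]],[[0.093,0.0575,0],[0,0,0.088]],[[0.093,0.0575,0],[0,0,0.088]],[[0.093,0.0575,0],[0,0,0.088]],[[0.093,0.0575,0],[0,0,0.088]],[[0.093,0.0575,0],[0,0,0.088]],[[0.093,0.0575,0],[0,0,0.088]],[[0.093,0.0575,0],[0,0,0.088]],[[0.093,0.0575,0],[0,0,0.088]],[[0.093,0.0575,0],[0,0,0.088]]]' --gripper 1 --force 60

```text
time: 1.2
tool_pos: [0.529, -0.3998, 0.2502]
tcp_rot: [0.686, 0.728, -0.0, -0.0]
wrist_force: [0.1, -0.5, -0.5]
opening: 0.998
```

```bash
cat > w.py <<'E'
import sys
from h import *
# save wrist picture; draw projections of given world points
def shot(name,pts=()):
    o=arm.get_obs();f=arm.grab_frame("wrist")[:,:,::-1].copy()
    np.savez(f"pics/{name}.npz",p=o["tool_pos"],q=o["tcp_rot"])
    if len(pts):
        for u in proj("wrist",pts,o):cv2.circle(f,tuple(int(v) for v in u),2,(0,255,0),-1)
    cv2.imwrite(f"pics/{name}.png",cv2.resize(f,(800,600),interpolation=cv2.INTER_CUBIC));return o
E
python3 - <<'E'
from w import *
o=shot("w1",[(.529,-.401,.112),(.529,-.427,.112),(.529,-.375,.112)])
print(o["time"],o["tool_pos"],Ro.from_quat(o["tcp_rot"]).as_matrix().round(3),o["joint_positions"].round(2),o["wrist_force"])
E
```

```text
1.2 [ 0.52899963 -0.39984132  0.25021838] [[-0.059  0.998 -0.   ]
 [ 0.998  0.059  0.   ]
 [ 0.    -0.    -1.   ]] [-0.69  0.5   1.56 -0.    1.08 -0.75] [ 0.14054781 -0.48450116 -0.46285974]
```

View pics/w1.png

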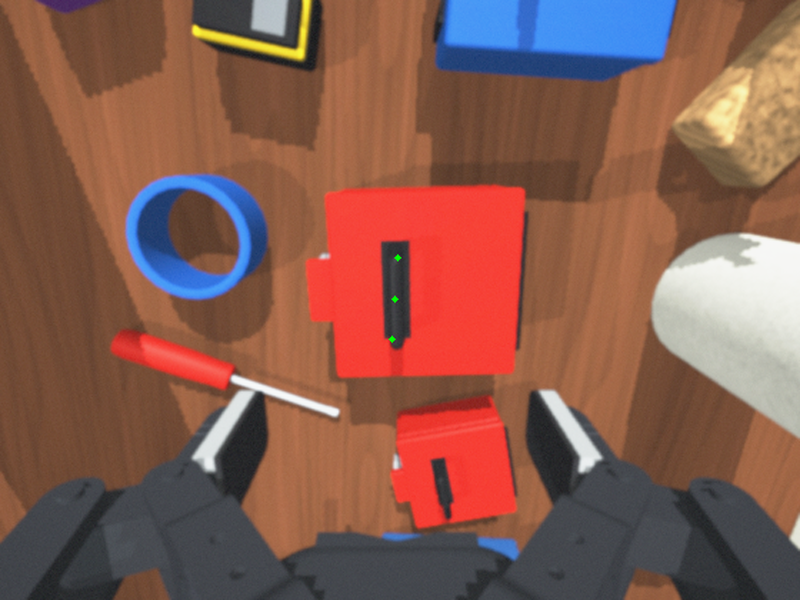

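Wrist view: the big red case's bar is centred at (396,293), within 3 mm of the prediction. The small look-alike is at (455,470). Next I descend and grip.

play_rows --rows '[[[0,0.004,-0.115],[0,0,0]],[[0,0,-0.115],[0,0,0]],[[0,0,-0.1],[0,0,0]],[[0,0,-0.025],[0,0,0]],[[0,0,0],[0,0,0]]]'

```text
time: 1.75
tool_pos: [0.527, -0.399, 0.1072]
tcp_rot: [0.688, 0.726, -0.0, -0.001]
wrist_force: [-0.5, 0.4, 0.5]
opening: 1.0
```

play_rows --rows '[[[0,0,0],[0,0,0]],[[0,0,0],[0,0,0]],[[0,0,0],[0,0,0]],[[0,0,0],[0,0,0]],[[0,0,0],[0,0,0]],[[0,0,0],[0,0,0]],[[0,0,0],[0,0,0]]]' --gripper -1 --force 60

```text
time: 2.45
tool_pos: [0.5283, -0.3996, 0.109]
tcp_rot: [0.688, 0.726, 0.0, 0.001]
wrist_force: [2.0, 1.9, 5.6]
opening: 0.094
```

play_rows --rows '[[[0,0,0.003],[0,0,0]],[[0,0,0.003],[0,0,0]],[[0,0,0.002],[0,0,0]]]'

```text
time: 2.75
tool_pos: [0.5292, -0.3995, 0.1113]
tcp_rot: [0.688, 0.726, 0.001, 0.001]
wrist_force: [16.2, -1.1, -20.7]
opening: 0.092
```

play_rows --rows '[[[0.001,0,0.002],[0,0,0]],[[0,0,0],[0,0,0]],[[0,0,0],[0,0,0]],[[0,0,0],[0,0,0]],[[0,0,0],[0,0,0]],[[0,0,0],[0,0,0]],[[0,0,0],[0,0,0]],[[0,0,0],[0,0,0]]]'

```text
time: 3.55
tool_pos: [0.5292, -0.3995, 0.1113]
tcp_rot: [0.688, 0.726, 0.0, 0.001]
wrist_force: [13.8, -2.0, -21.4]
opening: 0.095
```

Red is engaged: it stopped after about 2 mm, with a steady 21 N hold. I release it and go to yellow.

play_rows --rows '[[[0,0,-0.007],[0,0,0]],[[0,0,0],[0,0,0]],[[0,0,0],[0,0,0]],[[0,0,0],[0,0,0]],[[0,0,0],[0,0,0]],[[0,0,0.12],[0,0,0]],[[0,0,0.12],[0,0,0]],[[0,0,0.11],[0,0,0]]]' --gripper 1

```text
time: 4.35
tool_pos: [0.5279, -0.3994, 0.2516]
tcp_rot: [0.688, 0.726, -0.0, 0.0]
wrist_force: [0.4, -0.4, 0.2]
opening: 1.0
```

play_rows --rows '[[[0.018,0.101,0],[0,0,-0.004]],[[0.018,0.101,0],[0,0,-0.004]],[[0.019,0.101,0],[0,0,-0.004]],[[0.019,0.101,0],[0,0,-0.004]],[[0.019,0.101,0],[0,0,-0.004]],[[0.019,0.101,0],[0,0,-0.004]],[[0.019,0.101,0],[0,0,-0.004]],[[0.019,0.101,0],[0,0,-0.004]],[[0.019,0.101,0],[0,0,-0.004]],[[0.019,0.101,0],[0,0,-0.002]]]'

```text
time: 5.35
tool_pos: [0.6033, 0.0062, 0.2498]
tcp_rot: [0.709, 0.705, 0.0, 0.0]
wrist_force: [0.8, -1.0, -0.3]
opening: 1.003
```

Run:
```python
from w import *
o=shot("w2",[(.604,.005,.112),(.604,.031,.112),(.604,-.021,.112)])
print(o["time"],o["tool_pos"],o["tcp_rot"],o["joint_positions"].round(2),o["wrist_force"])
```

```text
5.35 [0.603303   0.00617526 0.24979978] [7.09463677e-01 7.04741978e-01 1.06631975e-04 1.57106546e-04] [-0.04  0.42  1.71 -0.    1.02 -0.03] [ 0.76434483 -0.99360225 -0.31153326]
```

View pics/w2.png

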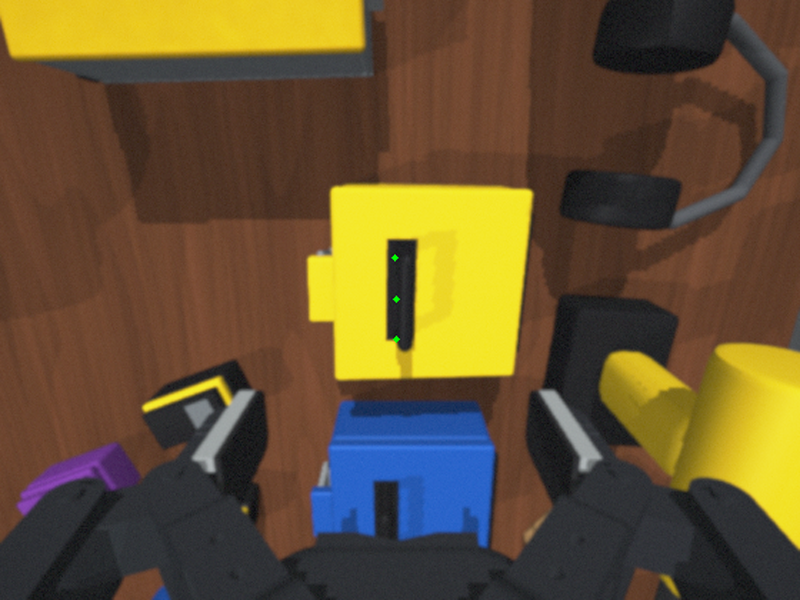

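Yellow's bar is at (405,295), about 5 mm further +x than predicted. Its lid looks slightly raised.

play_rows --rows '[[[0.012,0.004,-0.115],[0,0,0]],[[0,0,-0.115],[0,0,0]],[[0,0,-0.09],[0,0,0]],[[0,0,-0.025],[0,0,0]],[[0,0,0],[0,0,0]]]'

```text
time: 5.9
tool_pos: [0.6074, 0.0061, 0.1107]
tcp_rot: [0.709, 0.705, -0.001, -0.001]
wrist_force: [0.9, -0.3, 0.4]
opening: 1.002
```

play_rows --rows '[[[0,0,0],[0,0,0]],[[0,0,0],[0,0,0]],[[0,0,0],[0,0,0]],[[0,0,0],[0,0,0]],[[0,0,0],[0,0,0]],[[0,0,0],[0,0,0]],[[0,0,0],[0,0,0]]]' --gripper -1

```text
time: 6.6
tool_pos: [0.6087, 0.0061, 0.1119]
tcp_rot: [0.709, 0.705, 0.0, 0.0]
wrist_force: [2.9, -0.4, 4.4]
opening: 0.092
```

play_rows --rows '[[[0.001,0,0.003],[0,0,0]],[[0.001,0,0.003],[0,0,0]],[[0.001,0,0.002],[0,0,0]],[[0,0,0],[0,0,0]]]'

```text
time: 7.0
tool_pos: [0.6101, 0.0061, 0.1144]
tcp_rot: [0.709, 0.705, 0.0, 0.0]
wrist_force: [7.1, -0.6, -7.2]
opening: 0.094
```

play_rows --rows '[[[0.003,0,0.006],[0,0,0]],[[0.002,0,0.005],[0,0,0]],[[0,0,0],[0,0,0]]]'

```text
time: 7.3
tool_pos: [0.6129, 0.006, 0.1188]
tcp_rot: [0.709, 0.705, 0.001, 0.001]
wrist_force: [14.4, -0.5, -16.6]
opening: 0.093
```

play_rows --rows '[[[0.006,0,0.002],[0,0,0]],[[0.004,0,0.007],[0,0,0]],[[0,0,0],[0,0,0]]]'

```text
time: 7.6
tool_pos: [0.6157, 0.0059, 0.1226]
tcp_rot: [0.709, 0.705, 0.0, 0.0]
wrist_force: [5.2, -1.2, -6.6]
opening: 0.091
```

Run:
```python
from w import *
s=arm.grab_frame("side")[:,:,::-1];c=s[200:290,190:310]
cv2.imwrite("pics/y1.png",cv2.resize(c,None,fx=6,fy=6,interpolation=cv2.INTER_CUBIC))
```

```text
(no output)
```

View pics/y1.png

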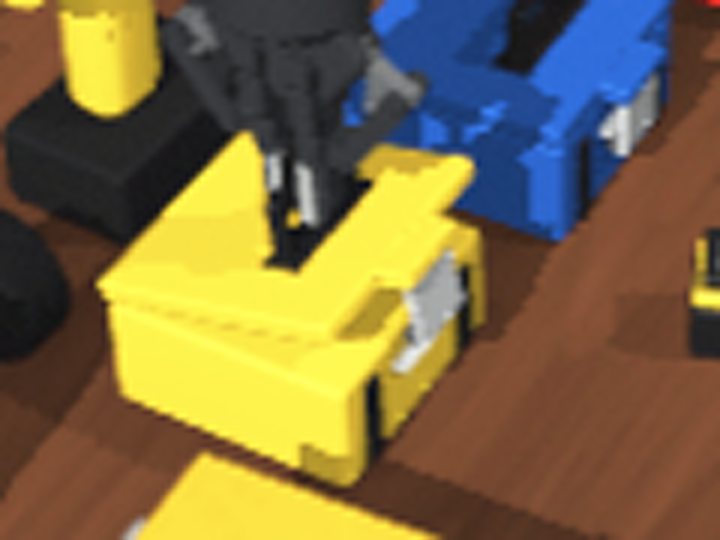

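Yellow's lid is visibly clear of its case at the front, so it's loose. I raise it a bit more and hold.

play_rows --rows '[[[0.006,0,0.01],[0,0,0]],[[0.003,0,0.006],[0,0,0]],[[0,0,0],[0,0,0]],[[0,0,0],[0,0,0]],[[0,0,0],[0,0,0]],[[0,0,0],[0,0,0]],[[0,0,0],[0,0,0]],[[0,0,0],[0,0,0]],[[0,0,0],[0,0,0]],[[0,0,0],[0,0,0]]]'

```text
time: 8.65
tool_pos: [0.6205, 0.0058, 0.1284]
tcp_rot: [0.709, 0.705, 0.001, 0.001]
wrist_force: [16.2, -2.9, -21.6]
opening: 0.092
```

play_rows --rows '[[[-0.009,0,-0.016],[0,0,0]],[[-0.009,0,-0.014],[0,0,0]],[[-0.009,0,-0.014],[0,0,0]],[[-0.001,0,-0.004],[0,0,0]],[[0,0,0],[0,0,0]]]'

```text
time: 9.15
tool_pos: [0.6073, 0.0061, 0.1096]
tcp_rot: [0.709, 0.705, -0.0, -0.0]
wrist_force: [2.1, -1.0, -1.2]
opening: 0.093
```

play_rows --rows '[[[-0.002,0,-0.004],[0,0,0]],[[-0.002,0,-0.004],[0,0,0]],[[0,0,0],[0,0,0]]]'

```text
time: 9.45
tool_pos: [0.6056, 0.0062, 0.1064]
tcp_rot: [0.709, 0.705, -0.0, -0.0]
wrist_force: [-0.3, -0.9, -3.4]
opening: 0.091
```

play_rows --rows '[[[-0.001,0,-0.004],[0,0,0]],[[-0.001,0,-0.004],[0,0,0]],[[0,0,0],[0,0,0]]]'

```text
time: 9.75
tool_pos: [0.6047, 0.0062, 0.1042]
tcp_rot: [0.709, 0.705, -0.0, -0.0]
wrist_force: [-7.4, -0.2, 17.4]
opening: 0.089
```

play_rows --rows '[[[0,0,-0.005],[0,0,0]],[[0,0,0],[0,0,0]]]'

```text
time: 9.95
tool_pos: [0.6046, 0.0062, 0.1034]
tcp_rot: [0.709, 0.705, -0.0, -0.0]
wrist_force: [-15.5, -0.1, 39.0]
opening: 0.094
```

play_rows --rows '[[[0.001,0,0.005],[0,0,0]],[[0.001,0,0.004],[0,0,0]],[[0.001,0,0.004],[0,0,0]],[[0.001,0,0.004],[0,0,0]],[[0,0,0],[0,0,0]]]'

```text
time: 10.45
tool_pos: [0.6055, 0.0062, 0.1062]
tcp_rot: [0.709, 0.705, -0.001, -0.001]
wrist_force: [1.1, -1.0, -27.8]
opening: 0.095
```

play_rows --rows '[[[0,0,0.002],[0,0,0]],[[0.001,0,0.002],[0,0,0]],[[0,0,0],[0,0,0]],[[0,0,0],[0,0,0]],[[0,0,0],[0,0,0]],[[0,0,0],[0,0,0]],[[0,0,0],[0,0,0]],[[0,0,0],[0,0,0]]]'

```text
time: 11.25
tool_pos: [0.6057, 0.0062, 0.107]
tcp_rot: [0.709, 0.705, -0.001, -0.002]
wrist_force: [3.3, -0.9, -41.6]
opening: 0.093
```

Yellow is latched now: the re-tug was held at 42 N after about 2.5 mm. I release it and check the drill bit position relative to blue.

play_rows --rows '[[[0,0,-0.008],[0,0,0]],[[0,0,0],[0,0,0]],[[0,0,0],[0,0,0]],[[0,0,0],[0,0,0]],[[0,0,0],[0,0,0]],[[0,0,0.12],[0,0,0]],[[0,0,0.12],[0,0,0]],[[0,0,0.12],[0,0,0]]]' --gripper 1

```text
time: 12.05
tool_pos: [0.607, 0.0061, 0.2526]
tcp_rot: [0.709, 0.705, -0.0, -0.0]
wrist_force: [0.9, -0.0, -0.4]
opening: 0.998
```

play_rows --rows '[[[-0.006,-0.097,0],[0,0,0]],[[-0.006,-0.097,0],[0,0,0]],[[-0.006,-0.097,0],[0,0,0]],[[-0.006,-0.097,0],[0,0,0]],[[-0.006,-0.097,0],[0,0,0.004]]]'

```text
time: 12.55
tool_pos: [0.5951, -0.1894, 0.2512]
tcp_rot: [0.707, 0.707, 0.0, 0.0]
wrist_force: [0.7, -0.2, -0.7]
opening: 0.999
```

Run:
```python
from w import *
for z in(.17,.19,.21):print(ray("scene",np.array([375,410])*.7,z),ray("side",np.array([338,226])*.7,z))
o=shot("w3",[(.592,-.188,.112),(.592,-.162,.112),(.592,-.214,.112)])
print(o["time"],o["tool_pos"],o["tcp_rot"])
```

```text
[ 0.75922243 -0.22880638] [ 0.76631117 -0.23607869]
[ 0.76691923 -0.23056071] [ 0.7494968  -0.21033559]
[ 0.77461602 -0.23231505] [ 0.73268242 -0.18459249]
12.55 [ 0.59506107 -0.18939592  0.25117911] [7.07084620e-01 7.07128832e-01 1.73648983e-04 3.53177784e-04]
```

View pics/w3.png

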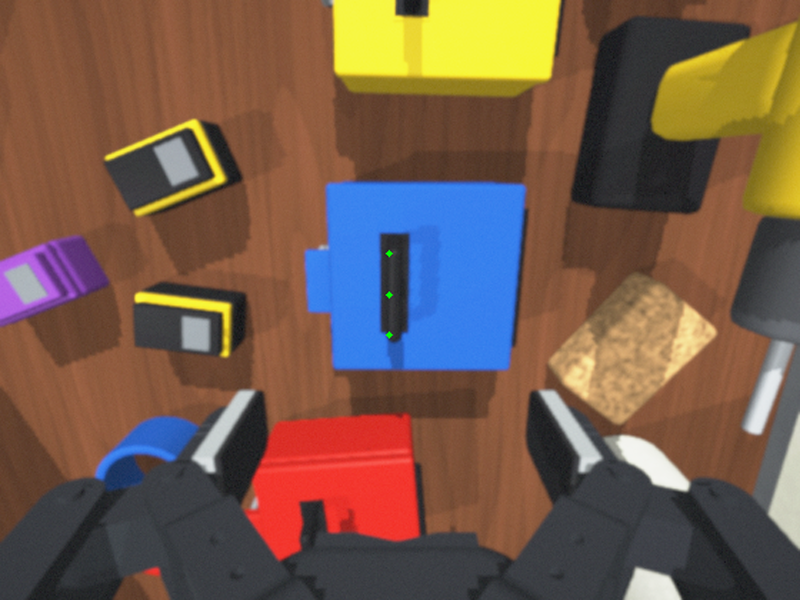

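Blue's bar is at (394,290), on target. Packs are at (190,323) and (172,165), and the purple look-alike is at (45,280). I descend.

play_rows --rows '[[[0,0.003,-0.115],[0,0,0]],[[0,0,-0.115],[0,0,0]],[[0,0,-0.1],[0,0,0]],[[0,0,-0.025],[0,0,0]],[[0,0,0],[0,0,0]]]'

```text
time: 13.1
tool_pos: [0.5947, -0.1864, 0.1079]
tcp_rot: [0.707, 0.707, -0.0, -0.001]
wrist_force: [-0.7, 0.2, -0.4]
opening: 1.001
```

play_rows --rows '[[[0,0,0],[0,0,0]],[[0,0,0],[0,0,0]],[[0,0,0],[0,0,0]],[[0,0,0],[0,0,0]],[[0,0,0],[0,0,0]],[[0,0,0],[0,0,0]],[[0,0,0],[0,0,0]]]' --gripper -1

```text
time: 13.8
tool_pos: [0.5936, -0.1867, 0.1092]
tcp_rot: [0.707, 0.707, -0.001, -0.001]
wrist_force: [-12.3, -2.0, 16.1]
opening: 0.093
```

play_rows --rows '[[[0.001,0,0.003],[0,0,0]],[[0.001,0,0.003],[0,0,0]],[[0.001,0,0.002],[0,0,0]],[[0.001,0,0.002],[0,0,0]],[[0,0,0],[0,0,0]]]'

```text
time: 14.3
tool_pos: [0.5946, -0.1866, 0.1116]
tcp_rot: [0.707, 0.707, -0.001, -0.002]
wrist_force: [-7.6, -4.4, -8.5]
opening: 0.091
```

play_rows --rows '[[[0.001,0,0.003],[0,0,0]],[[0.001,0,0.003],[0,0,0]],[[0,0,0],[0,0,0]]]'

```text
time: 14.6
tool_pos: [0.5946, -0.1866, 0.112]
tcp_rot: [0.707, 0.707, -0.002, -0.003]
wrist_force: [-2.8, -8.3, -37.5]
opening: 0.09
```

play_rows --rows '[[[0.001,0,0.002],[0,0,0]],[[0.001,0,0.002],[0,0,0]],[[0,0,0],[0,0,0]],[[0,0,0],[0,0,0]],[[0,0,0],[0,0,0]],[[0,0,0],[0,0,0]],[[0,0,0],[0,0,0]],[[0,0,0],[0,0,0]]]'

```text
time: 15.4
tool_pos: [0.5947, -0.1863, 0.113]
tcp_rot: [0.707, 0.707, -0.002, -0.004]
wrist_force: [-3.3, -7.9, -41.6]
opening: 0.091
```

Blue is engaged, held at 42 N after about 3 mm. Red's tug was weaker and its force direction resembled yellow's loose one, so I tug red again to be sure.

play_rows --rows '[[[0,0,-0.009],[0,0,0]],[[0,0,0],[0,0,0]],[[0,0,0],[0,0,0]],[[0,0,0],[0,0,0]],[[0,0,0],[0,0,0]],[[0,0,0.12],[0,0,0]],[[0,0,0.12],[0,0,0]],[[0,0,0.1],[0,0,0]]]' --gripper 1

```text
time: 16.2
tool_pos: [0.5987, -0.1867, 0.2518]
tcp_rot: [0.707, 0.707, 0.0, 0.001]
wrist_force: [1.3, 0.3, -0.8]
opening: 1.0
```

play_rows --rows '[[[-0.03,-0.107,0],[0,0,0.006]],[[-0.03,-0.107,0],[0,0,0.006]],[[-0.03,-0.107,0],[0,0,0.006]],[[-0.03,-0.107,0],[0,0,0.006]],[[-0.042,-0.105,0],[0,0,0.006]],[[0,0,-0.115],[0,0,0]],[[0,0,-0.115],[0,0,0]],[[0,0,-0.07],[0,0,0]],[[0,0,0],[0,0,0]]]'

```text
time: 17.1
tool_pos: [0.5316, -0.3984, 0.1254]
tcp_rot: [0.69, 0.723, -0.0, -0.003]
wrist_force: [-0.6, 0.1, -0.9]
opening: 1.002
```

play_rows --rows '[[[-0.007,-0.003,-0.04],[0,0,0.004]],[[0,0,-0.007],[0,0,0]],[[0,0,0],[0,0,0]]]'

```text
time: 17.4
tool_pos: [0.5314, -0.4013, 0.1116]
tcp_rot: [0.688, 0.726, 0.0, 0.001]
wrist_force: [-0.8, -0.2, 0.4]
opening: 1.0
```

play_rows --rows '[[[0,0,0],[0,0,0]],[[0,0,0],[0,0,0]],[[0,0,0],[0,0,0]],[[0,0,0],[0,0,0]],[[0,0,0],[0,0,0]],[[0,0,0],[0,0,0]],[[0,0,0],[0,0,0]]]' --gripper -1

```text
time: 18.1
tool_pos: [0.5287, -0.4011, 0.1105]
tcp_rot: [0.688, 0.726, -0.001, -0.002]
wrist_force: [-15.2, -3.0, 12.7]
opening: 0.091
```

play_rows --rows '[[[0.002,0,0.004],[0,0,0]],[[0.002,0,0.004],[0,0,0]],[[0.002,0,0.004],[0,0,0]],[[0,0,0],[0,0,0]],[[0,0,0],[0,0,0]]]'

```text
time: 18.6
tool_pos: [0.5298, -0.4009, 0.1129]
tcp_rot: [0.688, 0.726, -0.001, -0.003]
wrist_force: [-15.5, -11.1, -17.0]
opening: 0.093
```

play_rows --rows '[[[0.002,0,0.004],[0,0,0]],[[0.0,0,0.0],[0,0,0]],[[0,0,0],[0,0,0]]]'

```text
time: 18.9
tool_pos: [0.53, -0.4007, 0.1134]
tcp_rot: [0.688, 0.726, -0.002, -0.004]
wrist_force: [-15.4, -12.9, -28.6]
opening: 0.088
```

play_rows --rows '[[[0.001,0,0.004],[0,0,0]],[[0.0,0,0.0],[0,0,0]],[[0,0,0],[0,0,0]],[[0,0,0],[0,0,0]],[[0,0,0],[0,0,0]],[[0,0,0],[0,0,0]],[[0,0,0],[0,0,0]]]'

```text
time: 19.6
tool_pos: [0.5299, -0.4, 0.1144]
tcp_rot: [0.688, 0.726, -0.002, -0.005]
wrist_force: [-15.9, -10.3, -34.2]
opening: 0.09
```

Run:
```python
from w import *
d=np.load("pics/w3.npz");o=dict(tool_pos=d["p"],tcp_rot=d["q"])
for n,c in(('A',[(137,290),(232,300),(230,355),(135,345)]),('B',[(107,158),(195,120),(225,180),(137,215)])):
    X=np.array([ray("wrist",np.array(u)*.7,.052,o) for u in c]);e=X[1]-X[0]+X[2]-X[3]
    print(n,X.mean(0).round(3),np.degrees(np.arctan2(e[1],e[0])).round(1),np.linalg.norm(X-np.roll(X,1,0),axis=1).round(3))
s=arm.grab_frame("side")[:,:,::-1];c=s[180:290,190:380]
cv2.imwrite("pics/s2.png",cv2.resize(c,None,fx=4.2,fy=4.2,interpolation=cv2.INTER_CUBIC))
```

```text
A [ 0.434 -0.228] -6.5 [0.045 0.07  0.045 0.073]
B [ 0.438 -0.116] 20.7 [0.04  0.067 0.041 0.069]
```

View pics/s2.png

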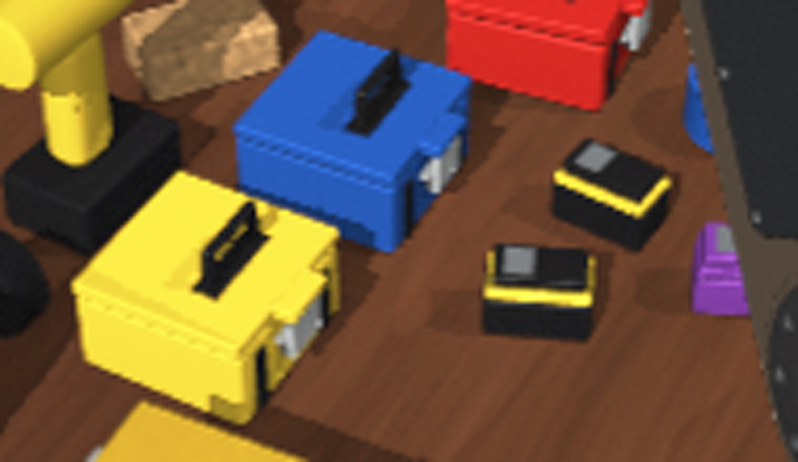

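Both packs are confirmed: A at (.434,-.228) with yaw -6.5°, and B at (.438,-.116) with yaw 21°. The yellow and blue lids lie flush in the picture, and red held at 34 N. Every case is latched, so I go to the chest tab.

play_rows --rows '[[[0,0,-0.01],[0,0,0]],[[0,0,0],[0,0,0]],[[0,0,0],[0,0,0]],[[0,0,0],[0,0,0]],[[0,0,0],[0,0,0]],[[0,0,0.12],[0,0,0]],[[0,0,0.12],[0,0,0]],[[0,0,0.1],[0,0,0]]]' --gripper 1

```text
time: 20.45
tool_pos: [0.5348, -0.4012, 0.253]
tcp_rot: [0.688, 0.726, 0.0, 0.001]
wrist_force: [-0.3, -0.2, -0.6]
opening: 1.001
```

play_rows --rows '[[[-0.01,0.11,0],[0,0,0.09]],[[-0.01,0.11,0],[0,0,0.09]],[[-0.01,0.11,0],[0,0,0.09]],[[-0.01,0.11,0],[0,0,0.09]],[[-0.01,0.11,0],[0,0,0.09]],[[-0.01,0.11,0],[0,0,0.09]],[[-0.01,0.11,0],[0,0,0.09]],[[-0.01,0.11,0],[0,0,0.09]]]'

```text
time: 21.25
tool_pos: [0.5022, -0.0474, 0.2508]
tcp_rot: [0.189, 0.982, 0.0, 0.001]
wrist_force: [0.8, 1.0, 0.4]
opening: 1.004
```

play_rows --rows '[[[-0.04,0.095,0],[0,0,0.028]],[[-0.04,0.095,0],[0,0,0.028]],[[-0.04,0.095,0],[0,0,0.028]],[[-0.04,0.095,0],[0,0,0.028]],[[-0.04,0.095,0],[0,0,0.028]],[[-0.04,0.095,0],[0,0,0.028]],[[-0.04,0.095,0],[0,0,0.028]],[[-0.04,0.095,0],[0,0,0.028]],[[-0.04,0.095,0],[0,0,0.028]],[[0,0,0],[0,0,0]]]'

```text
time: 22.25
tool_pos: [0.3569, 0.2966, 0.2508]
tcp_rot: [-0.007, 1.0, 0.001, 0.0]
wrist_force: [0.4, -0.4, 0.5]
opening: 1.001
```

Run:
```python
from w import *
o=shot("w4",[(.355,.292,.09),(.355,.31,.09),(.355,.274,.09)])
print(o["time"],o["tool_pos"],o["tcp_rot"],o["joint_positions"].round(2))
```

```text
22.25 [0.35691619 0.29664969 0.25076743] [-7.41423851e-03  9.99972108e-01  8.11739174e-04  3.90859965e-04] [ 0.63  0.22  2.01  0.    0.91 -0.96]
```

View pics/w4.png

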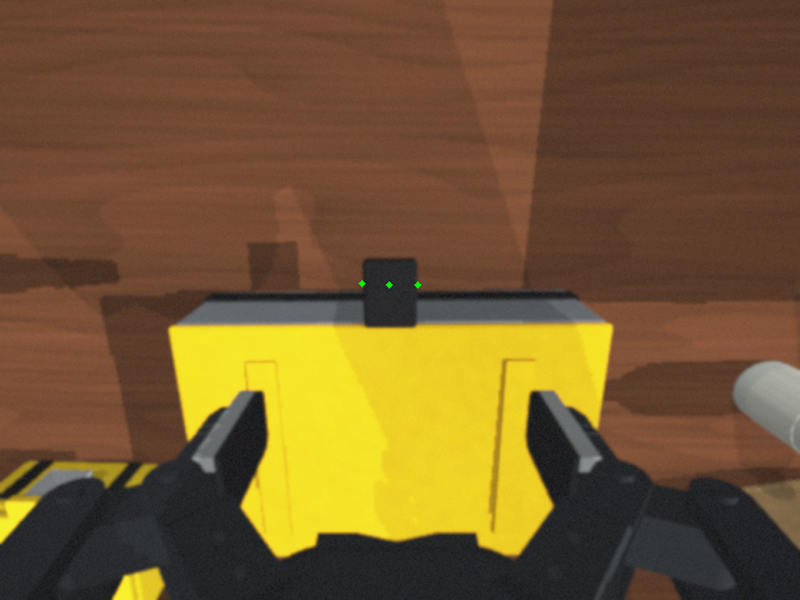

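The tab is at (390,292) and its grip point matches the prediction. I descend and pinch it.

play_rows --rows '[[[-0.005,-0.011,-0.12],[0,0,-0.008]],[[0,0,-0.12],[0,0,0]],[[0,0,-0.12],[0,0,0]],[[0,0,-0.05],[0,0,0]],[[0,0,0],[0,0,0]]]'

```text
time: 22.8
tool_pos: [0.3555, 0.2867, 0.0841]
tcp_rot: [0.002, 1.0, -0.001, -0.002]
wrist_force: [-0.3, -0.1, 1.0]
opening: 1.001
```

play_rows --rows '[[[0,0,0],[0,0,0]],[[0,0,0],[0,0,0]],[[0,0,0],[0,0,0]],[[0,0,0],[0,0,0]],[[0,0,0],[0,0,0]],[[0,0,0],[0,0,0]],[[0,0,0],[0,0,0]]]' --gripper -1 --force 40

```text
time: 23.5
tool_pos: [0.3583, 0.2919, 0.0883]
tcp_rot: [0.002, 1.0, 0.003, 0.003]
wrist_force: [-12.4, 31.7, 10.9]
opening: 0.414
```

Run:
```python
import numpy as np
a=np.r_[np.arange(0,1.71,.1)]
r=np.hypot(.228,.005);p=np.c_[-r*np.cos(a+.022),r*np.sin(a+.022)]
print((np.diff(p,axis=0)/.4).round(3).tolist())
```

```text
[[0.004, 0.057], [0.01, 0.056], [0.015, 0.055], [0.021, 0.053], [0.026, 0.051], [0.031, 0.048], [0.035, 0.045], [0.04, 0.041], [0.044, 0.037], [0.047, 0.032], [0.05, 0.027], [0.053, 0.022], [0.054, 0.017], [0.056, 0.011], [0.057, 0.006], [0.057, -0.0], [0.057, -0.006]]
```

play_rows --rows '[[[0,0.006,0],[0,0,0]],[[0,0.004,0],[0,0,0]],[[0,0,0],[0,0,0]]]'

```text
time: 23.8
tool_pos: [0.3581, 0.2926, 0.0882]
tcp_rot: [0.001, 1.0, 0.001, 0.002]
wrist_force: [7.5, -15.6, 23.3]
opening: 0.407
```

play_rows --rows '[[[0.004,0,0.028],[0,0,0]],[[0.004,0,0.028],[0,0,0]],[[0.005,0,0.028],[0,0,0]],[[0.005,0,0.028],[0,0,0]]]'

```text
time: 24.2
tool_pos: [0.3639, 0.2926, 0.1324]
tcp_rot: [0.001, 1.0, 0.0, 0.0]
wrist_force: [4.7, -3.4, -4.9]
opening: 0.409
```

play_rows --rows '[[[0.015,0,0.055],[0,0,0]],[[0.021,0,0.053],[0,0,0]],[[0.026,0,0.051],[0,0,0]],[[0.031,0,0.048],[0,0,0]],[[0.035,0,0.045],[0,0,0]]]'

```text
time: 24.7
tool_pos: [0.4158, 0.2934, 0.2341]
tcp_rot: [0.002, 1.0, 0.001, 0.001]
wrist_force: [8.7, 9.2, -12.4]
opening: 0.411
```

play_rows --rows '[[[0.04,0,0.041],[0,0,0]],[[0.044,0,0.037],[0,0,0]],[[0.047,0,0.032],[0,0,0]],[[0.05,0,0.027],[0,0,0]],[[0.053,0,0.022],[0,0,0]]]'

```text
time: 25.2
tool_pos: [0.5092, 0.295, 0.2975]
tcp_rot: [0.002, 1.0, 0.003, 0.001]
wrist_force: [2.1, 25.4, -13.8]
opening: 0.411
```

play_rows --rows '[[[0.054,0.005,0.017],[0,0,0]],[[0.056,0.003,0.011],[0,0,0]],[[0.057,0,0.006],[0,0,0]],[[0.057,0,0.0],[0,0,0]],[[0.057,0,-0.006],[0,0,0]],[[0,0,0],[0,0,0]]]'

```text
time: 25.8
tool_pos: [0.6228, 0.2976, 0.3077]
tcp_rot: [0.002, 1.0, 0.002, 0.001]
wrist_force: [-0.5, 14.2, 2.4]
opening: 0.412
```

play_rows --rows '[[[0.018,0,-0.004],[0,0,0]],[[0,0,0],[0,0,0]]]'

```text
time: 26.0
tool_pos: [0.6285, 0.2977, 0.3067]
tcp_rot: [0.002, 1.0, 0.002, 0.001]
wrist_force: [-1.2, 12.9, 3.2]
opening: 0.412
```

play_rows --rows '[[[0,0,0],[0,0,0]],[[0,0,0],[0,0,0]],[[0,0,0],[0,0,0]],[[0,0,0],[0,0,0]],[[0,0,0.1],[0,0,0]],[[0,0,0.1],[0,0,0]],[[0,0,0],[0,0,0]]]' --gripper 1

```text
time: 26.7
tool_pos: [0.6298, 0.2963, 0.3913]
tcp_rot: [0.002, 1.0, 0.002, 0.004]
wrist_force: [0.5, 0.1, -0.2]
opening: 0.999
```

Run:
```python
from w import *
s=arm.grab_frame("scene")[:,:,::-1]
cv2.imwrite("pics/s3.png",cv2.resize(s,(800,600),interpolation=cv2.INTER_CUBIC))
```

```text
(no output)
```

View pics/s3.png

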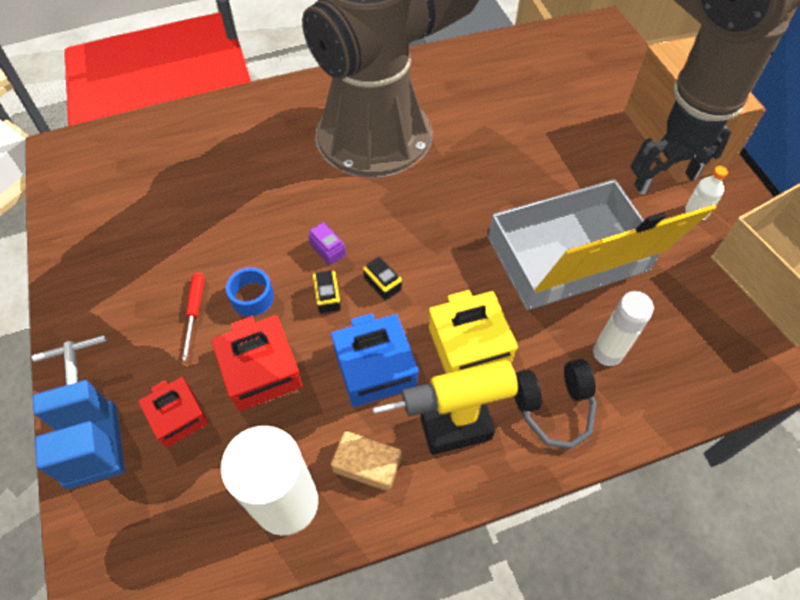

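The scene shows the chest open and leaning on its stop, its inside empty and visible at about (560,230). The packs still sit at (326,290) and (382,278). I go to pack B.

play_rows --rows '[[[-0.06,-0.08,0],[0,0,0]],[[-0.06,-0.08,0],[0,0,0]],[[-0.06,-0.08,-0.05],[0,0,0]],[[-0.06,-0.08,-0.1],[0,0,0]],[[-0.045,-0.09,-0.1],[0,0,0]],[[-0.04,-0.08,-0.1],[0,0,0]]]'

```text
time: 27.35
tool_pos: [0.5024, 0.1087, 0.2558]
tcp_rot: [0.001, 1.0, -0.0, 0.0]
wrist_force: [1.3, -0.4, -0.5]
opening: 0.998
```

play_rows --rows '[[[-0.026,-0.09,-0.042],[0,0,0.039]],[[-0.026,-0.09,-0.042],[0,0,0.039]],[[-0.026,-0.09,-0.042],[0,0,0.039]],[[-0.026,-0.09,-0.042],[0,0,0.039]],[[-0.026,-0.09,-0.042],[0,0,0.039]],[[-0.026,-0.09,-0.042],[0,0,0.039]],[[0,0,0],[0,0,0]]]'

```text
time: 28.05
tool_pos: [0.4388, -0.1087, 0.1542]
tcp_rot: [-0.181, 0.984, 0.001, -0.002]
wrist_force: [0.6, 1.0, 0.4]
opening: 0.998
```

Run:
```python
from w import *
a=np.radians(20.7)
P=np.array([(-.038,-.023,0),(.038,-.023,0),(.038,.023,0),(-.038,.023,0)])@Rz(a).T+[.438,-.116,.052]
o=shot("w5",P)
print(o["time"],o["tool_pos"],o["tcp_rot"],o["joint_positions"].round(2))
```

```text
28.05 [ 0.43884084 -0.10872758  0.15420254] [-1.80779721e-01  9.83521546e-01  7.22766625e-04 -1.88136391e-03] [-0.31  0.35  2.13 -0.    0.66 -2.24]
```

View pics/w5.png

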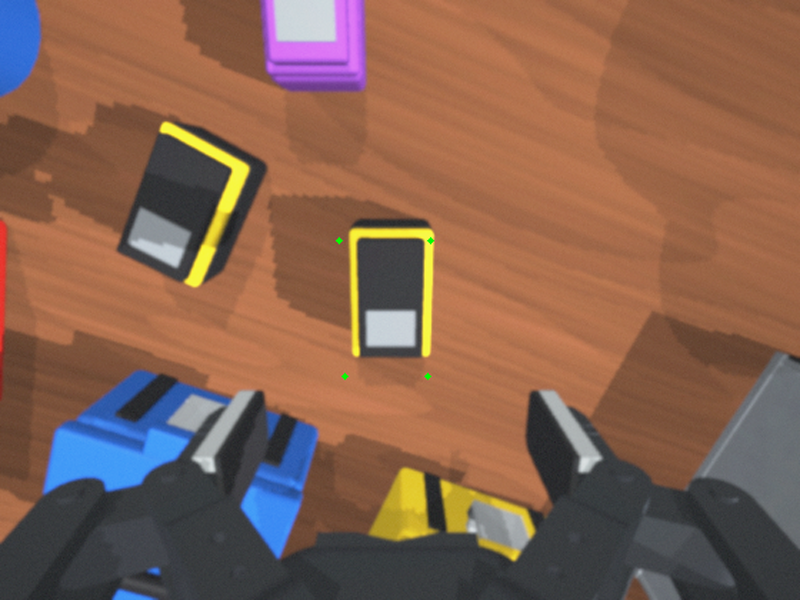

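Run:
```python
from w import *
d=np.load("pics/w5.npz");o=dict(tool_pos=d["p"],tcp_rot=d["q"])
for n,c in(('B',[(352,356),(350,230),(434,230),(430,356)]),('A',[(190,285),(118,248),(165,122),(250,165)])):
  for z in(.052,.045):
    X=np.array([ray("wrist",np.array(u)*.7,z,o) for u in c]);e=X[0]-X[1]+X[3]-X[2]
    print(n,z,X.mean(0).round(3),np.degrees(np.arctan2(e[1],e[0])).round(1),np.linalg.norm(X-np.roll(X,1,0),axis=1).round(3))
```

```text
B 0.052 [ 0.429 -0.116] 20.2 [0.043 0.069 0.042 0.069]
B 0.045 [ 0.431 -0.116] 20.2 [0.044 0.071 0.043 0.071]
A 0.052 [ 0.423 -0.229] 82.5 [0.07  0.038 0.067 0.042]
A 0.045 [ 0.425 -0.232] 82.5 [0.072 0.04  0.07  0.043]
```

B is re-measured at (.432,-.116). I descend and grip.

play_rows --rows '[[[-0.017,-0.018,-0.1],[0,0,0]],[[0,0,-0.1],[0,0,0]],[[0,0,-0.085],[0,0,0]],[[0,0,-0.03],[0,0,0]],[[0,0,0],[0,0,0]]]'

```text
time: 28.6
tool_pos: [0.4341, -0.1124, 0.0294]
tcp_rot: [-0.181, 0.983, 0.001, -0.001]
wrist_force: [0.2, -0.4, -0.3]
opening: 1.005
```

play_rows --rows '[[[0,0,0],[0,0,0]],[[0,0,0],[0,0,0]],[[0,0,0],[0,0,0]],[[0,0,0],[0,0,0]],[[0,0,0],[0,0,0]],[[0,0,0],[0,0,0]],[[0,0,0],[0,0,0]]]' --gripper -1 --force 60

```text
time: 29.3
tool_pos: [0.4358, -0.1135, 0.0319]
tcp_rot: [-0.181, 0.983, -0.001, 0.001]
wrist_force: [-0.1, 1.5, 16.4]
opening: 0.534
```

play_rows --rows '[[[0,0,0.05],[0,0,0]],[[0,0,0.1],[0,0,0]],[[0,0,0.12],[0,0,0]],[[0,0,0.12],[0,0,0]],[[0,0,0.12],[0,0,0]]]'

```text
time: 29.8
tool_pos: [0.4343, -0.1131, 0.2373]
tcp_rot: [-0.181, 0.983, -0.0, 0.0]
wrist_force: [1.0, -0.6, -5.0]
opening: 0.532
```

play_rows --rows '[[[0.01,0.11,0],[0,0,-0.023]],[[0.01,0.116,0],[0,0,-0.023]],[[0.01,0.116,0],[0,0,-0.023]],[[0.01,0.116,0],[0,0,-0.023]],[[0.01,0.116,0],[0,0,-0.023]],[[0.01,0.116,0],[0,0,-0.023]],[[0.01,0.116,0],[0,0,-0.023]],[[0.01,0.116,0],[0,0,-0.023]],[[0.01,0.116,0],[0,0,-0.023]],[[0.01,0.116,0],[0,0,-0.023]]]'

```text
time: 30.8
tool_pos: [0.4744, 0.3502, 0.2353]
tcp_rot: [-0.001, 1.0, 0.0, 0.0]
wrist_force: [1.8, -1.1, -2.9]
opening: 0.535
```

play_rows --rows '[[[0,0,-0.1],[0,0,0]],[[0,0,-0.1],[0,0,0]],[[0,0,-0.1],[0,0,0]],[[0,0,-0.08],[0,0,0]],[[0,0,-0.08],[0,0,0]],[[0,0,0],[0,0,0]]]'

```text
time: 31.4
tool_pos: [0.4728, 0.3469, 0.0477]
tcp_rot: [-0.001, 1.0, -0.002, -0.002]
wrist_force: [-0.5, 0.5, -2.8]
opening: 0.532
```

play_rows --rows '[[[0,0,-0.016],[0,0,0]],[[0,0,-0.006],[0,0,0]],[[0,0,0],[0,0,0]]]'

```text
time: 31.7
tool_pos: [0.4755, 0.3487, 0.0429]
tcp_rot: [-0.001, 1.0, 0.0, 0.001]
wrist_force: [0.7, -0.5, -3.3]
opening: 0.535
```

play_rows --rows '[[[0,0,-0.008],[0,0,0]],[[0,0,-0.004],[0,0,0]],[[0,0,0],[0,0,0]]]'

```text
time: 32.0
tool_pos: [0.4753, 0.3486, 0.0379]
tcp_rot: [-0.002, 1.0, 0.0, 0.001]
wrist_force: [-2.1, -1.7, 12.2]
opening: 0.53
```

play_rows --rows '[[[0,0,0],[0,0,0]],[[0,0,0],[0,0,0]],[[0,0,0],[0,0,0]],[[0,0,0],[0,0,0]],[[0,0,0.1],[0,0,0]],[[0,0,0.12],[0,0,0]],[[0,0,0.12],[0,0,0]],[[0,0,0.1],[0,0,0]],[[0,0,0.05],[0,0,0]]]' --gripper 1

```text
time: 32.9
tool_pos: [0.4759, 0.3489, 0.2367]
tcp_rot: [-0.002, 1.0, 0.001, 0.002]
wrist_force: [0.0, 0.7, -0.5]
opening: 0.998
```

play_rows --rows '[[[-0.009,-0.111,0],[0,0,-0.006]],[[-0.009,-0.111,0],[0,0,-0.006]],[[-0.009,-0.111,0],[0,0,-0.006]],[[-0.009,-0.111,0],[0,0,-0.006]],[[-0.009,-0.111,0],[0,0,-0.006]],[[-0.009,-0.111,0],[0,0,-0.006]],[[-0.009,-0.111,0],[0,0,-0.006]],[[-0.009,-0.111,0],[0,0,-0.006]],[[-0.009,-0.111,0],[0,0,-0.006]],[[-0.009,-0.111,0],[0,0,-0.006]]]'

```text
time: 33.9
tool_pos: [0.4384, -0.0974, 0.233]
tcp_rot: [0.046, 0.999, -0.0, 0.0]
wrist_force: [0.1, -0.4, -0.4]
opening: 1.002
```

play_rows --rows '[[[-0.009,-0.111,-0.05],[0,0,-0.006]],[[-0.009,-0.111,-0.06],[0,0,-0.006]],[[-0.009,-0.111,-0.06],[0,0,-0.006]],[[0,0,0],[0,0,0]]]'

```text
time: 34.3
tool_pos: [0.4269, -0.2317, 0.163]
tcp_rot: [0.062, 0.998, 0.0, -0.001]
wrist_force: [0.4, 0.5, 0.7]
opening: 1.001
```

Run:
```python
from w import *
a=np.radians(-7)
P=np.array([(-.038,-.023,0),(.038,-.023,0),(.038,.023,0),(-.038,.023,0)])@Rz(a).T+[.428,-.229,.052]
o=shot("w6",P)
s=arm.grab_frame("scene")[:,:,::-1][120:220,330:480]
f=cv2.imread("pics/w6.png");s=cv2.resize(s,(240,160));f[440:,560:]=s;cv2.imwrite("pics/w6b.png",f)
print(o["time"],o["tool_pos"],o["tcp_rot"],o["joint_positions"].round(2))
```

```text
34.3 [ 0.42686704 -0.23170551  0.16300475] [ 6.18042306e-02  9.98087751e-01  2.18622222e-04 -1.01564698e-03] [-0.56  0.37  2.05 -0.    0.72 -2.01]
```

View pics/w6b.png

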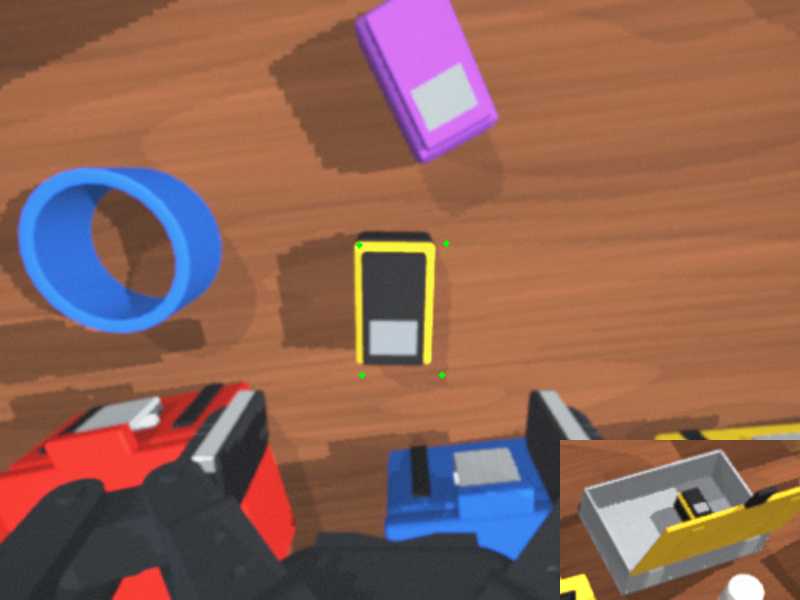

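Pack A is centred at (395,303), about (.425,-.233), under the gripper. The inset shows B flat on the chest floor. I descend and grip.

play_rows --rows '[[[0,-0.002,-0.11],[0,0,0]],[[0,0,-0.11],[0,0,0]],[[0,0,-0.08],[0,0,0]],[[0,0,-0.03],[0,0,0]],[[0,0,0],[0,0,0]]]'

```text
time: 34.9
tool_pos: [0.4279, -0.2275, 0.0329]
tcp_rot: [0.059, 0.998, 0.001, -0.001]
wrist_force: [0.3, 0.8, -0.4]
opening: 1.004
```

play_rows --rows '[[[0,0,0],[0,0,0]],[[0,0,0],[0,0,0]],[[0,0,0],[0,0,0]],[[0,0,0],[0,0,0]],[[0,0,0],[0,0,0]],[[0,0,0],[0,0,0]],[[0,0,0],[0,0,0]]]' --gripper -1 --force 60

```text
time: 35.6
tool_pos: [0.4292, -0.2292, 0.035]
tcp_rot: [0.06, 0.998, -0.001, 0.001]
wrist_force: [-0.2, 2.6, 17.1]
opening: 0.529
```

play_rows --rows '[[[0,0,0.05],[0,0,0]],[[0,0,0.1],[0,0,0]],[[0,0,0.12],[0,0,0]],[[0,0,0.12],[0,0,0]],[[0,0,0.12],[0,0,0]]]'

```text
time: 36.1
tool_pos: [0.4276, -0.2284, 0.2402]
tcp_rot: [0.06, 0.998, -0.0, 0.0]
wrist_force: [1.6, -0.3, -2.1]
opening: 0.53
```

play_rows --rows '[[[0.012,0.118,0],[0,0,0.008]],[[0.012,0.118,0],[0,0,0.008]],[[0.012,0.118,0],[0,0,0.008]],[[0.012,0.118,0],[0,0,0.008]],[[0.012,0.118,0],[0,0,0.008]],[[0.012,0.118,0],[0,0,0.008]],[[0.012,0.118,0],[0,0,0.008]],[[0.012,0.118,0],[0,0,0.008]],[[0.012,0.118,0],[0,0,0.008]],[[0.012,0.118,0],[0,0,0.008]]]'

```text
time: 37.1
tool_pos: [0.4757, 0.2454, 0.2383]
tcp_rot: [-0.003, 1.0, 0.0, 0.0]
wrist_force: [1.7, -0.6, -2.1]
opening: 0.529
```

play_rows --rows '[[[0,0,-0.1],[0,0,0]],[[0,0,-0.1],[0,0,0]],[[0,0,-0.1],[0,0,0]],[[0,0,-0.09],[0,0,0]],[[0,0,-0.08],[0,0,0]],[[0,0,0],[0,0,0]],[[0,0,0],[0,0,0]]]'

```text
time: 37.8
tool_pos: [0.4762, 0.2433, 0.0502]
tcp_rot: [-0.003, 1.0, -0.0, -0.0]
wrist_force: [1.0, -0.1, -2.1]
opening: 0.53
```

play_rows --rows '[[[0,0,-0.014],[0,0,0]],[[0,0,-0.007],[0,0,0]],[[0,0,-0.004],[0,0,0]],[[0,0,0],[0,0,0]]]'

```text
time: 38.2
tool_pos: [0.4768, 0.2437, 0.0411]
tcp_rot: [-0.003, 1.0, 0.0, 0.001]
wrist_force: [-3.6, -2.5, 20.5]
opening: 0.528
```

play_rows --rows '[[[0,0,0],[0,0,0]],[[0,0,0],[0,0,0]],[[0,0,0],[0,0,0]],[[0,0,0],[0,0,0]],[[0,0,0.1],[0,0,0]],[[0,0,0.12],[0,0,0]],[[0,0,0.12],[0,0,0]],[[0,0,0.12],[0,0,0]],[[0,0,0.1],[0,0,0]]]' --gripper 1

```text
time: 39.1
tool_pos: [0.4762, 0.2434, 0.2661]
tcp_rot: [-0.003, 1.0, 0.0, 0.001]
wrist_force: [1.4, 1.2, -0.1]
opening: 1.002
```

play_rows --rows '[[[0,-0.11,0.02],[0,0,0]],[[0,-0.11,0.02],[0,0,0]],[[0,-0.11,0.02],[0,0,0]],[[0,-0.11,0.02],[0,0,0]],[[0,-0.11,0.02],[0,0,0]],[[0,-0.11,0],[0,0,0]],[[0,-0.11,0],[0,0,0]],[[0,0,0],[0,0,0]],[[0,0,0],[0,0,0]]]'

```text
time: 40.0
tool_pos: [0.4759, -0.0656, 0.3033]
tcp_rot: [-0.002, 1.0, 0.0, -0.0]
wrist_force: [-0.5, 0.9, -0.4]
opening: 1.004
```

Run:
```python
from w import *
a=arm.grab_frame("scene")[:,:,::-1]; b=arm.grab_frame("side")[:,:,::-1]
A=cv2.resize(a[120:310,60:480],(800,362)); B=cv2.resize(b[100:420,150:420],(200,237))
c=cv2.resize(a[110:220,330:490],(345,237),interpolation=cv2.INTER_CUBIC);f=np.zeros((599,800,3),np.uint8)
f[:362]=A;f[362:,:345]=c;B=cv2.resize(b[110:420,140:420],(400,237));f[362:,400:]=B
cv2.imwrite("pics/fin.png",f);print(arm.get_obs()["time"])
```

```text
40.1
```

View pics/fin.png

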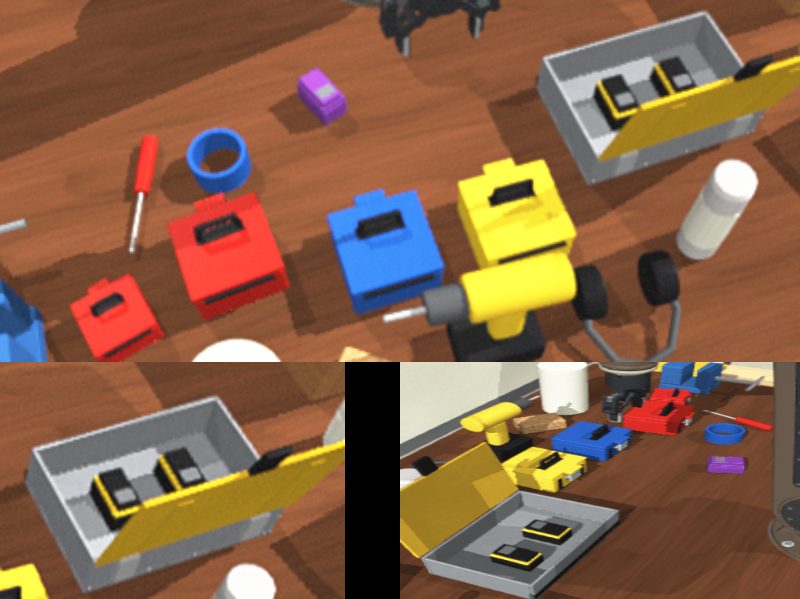

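The final picture shows two packs flat and side by side in the open chest, no third pack on the bench, and the bystanders and look-alikes in place.

```bash
python3 -c "
from cell import arm
print(arm.close_job())"
```

```text
the job is handed in; nothing more can be done
None
```

The job is handed in: all three cases are latched, the chest is open on its stop, and both battery packs I found lie flat and side by side on its floor. It took about 40 s of the 210 s. The hand-in reports no verdict.

- **Red:** the catch was already engaged. My first tug held at only about 21 N and its force pattern looked like a loose lid. I tugged red again after blue, before opening the chest, and it held at about 34 N. If the first tug did not count, the red-yellow-blue order could be questioned.
- **Yellow:** it was loose. The lid rose about 17 mm and I held it for more than half a second. I then lowered it, pressed with 39 N, and re-tugged. It held at about 42 N after about 3 mm.
- **Blue:** the catch was engaged and held at about 42 N after about 3 mm.
- **Chest and packs:** I lifted the lid back onto its stop by its tab. I saw only two packs on the bench, so I took the third to be absent.
- **Last check:** the final pictures, from the scene and side cameras, show both packs in the chest and the lid leaning back. The screwdriver, tape, spray, muffs, drill and look-alikes are in place, and the arm is clear of everything.

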